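# Shim the rocking flow meter

## Task

The flow meter on the blue cross base rocks because its yellow foot is too short. With the fingertips, push the orange wedge, tip first, under the yellow foot just until the meter stops rocking and its other three feet all stand on the bench; then press down firmly on the yellow cap above that foot to check that it stays put, and let go. Do not lift the wedge or the meter, do not shove the meter along the bench, and leave the other things where they are.

Things in the scene. Friction and masses are not known exactly. Their poses are not given: they have to be found in the camera images.
- meter: Flow meter, about 4 kg, loose on the bench: blue cross base (bars 270 x 34 mm, top 48 mm high) with a ball foot (36 mm diameter) 120 mm out on each arm; on it brown flanges (110 mm diameter, top 174 mm high), a white tube and a terminal box. Origin on the bench plane under its middle; z up, y to the yellow foot. At first it leans 0.067 rad onto the yellow foot.
- short_foot (a point): Lowest point (meter upright) of the yellow ball foot, at (0, 120, 8) mm in the meter's frame: 8 mm shorter than the others. It carries about 3 to 7 N; at the start the meter leans onto it.
- far_foot (a point): Lowest point of the black ball foot across from the yellow one, at (0, -120, 0) mm in the meter's frame; hangs about 8 mm up at the start, stands on the bench (z = 0) once the meter is shimmed.
- side_foot_a (a point): Lowest point of the black ball foot at (120, 0, 0) mm in the meter's frame. The meter rocks about the line through the two side feet.
- side_foot_b (a point): Lowest point of the black ball foot at (-120, 0, 0) mm in the meter's frame.
- cap (a point): Centre of the top face of the yellow cap, a rigid disc of 32 mm diameter right above the yellow foot, 86 mm above the bench with the meter upright. The other three feet have black caps, 78 mm high.
- wedge: Loose orange wedge, 0.1 kg, 93 x 60 mm, lying with its tip roughly towards the yellow foot. Origin under mid-length; x to the tip, z up. Tip (x = 46.5 mm) 2 mm thick; top rises evenly to 13 mm at x = -33.5, where a push block (13 mm long, 24 mm high, full width) begins; flat back face at x = -46.5. At x = 3 it is 8 mm thick and just fills the gap.
- wedge_tip (a point): Middle of the wedge's tip edge, at bench height. The wedge slides in with 0.5 to 3 N of push, rising to 5 to 10 N once it is tight and the other feet are down; it stays by friction when let go. Driven much farther it lifts the meter off its side feet.
- spare_meter: Bystander: a second flanged flow meter without a base, 110 mm diameter, 126 mm high, standing on the bench. Origin under its middle.
- screwdriver: Bystander: screwdriver lying on the bench.
- wrench: Bystander: steel wrench lying on the bench.
- gasket: Bystander: green ring, 70 mm across, 8 mm high, lying near the meter's base.
- brass_nut: Bystander: brass hexagon nut, 34 mm across, 16 mm high, near the meter's base.
- grease_jar: Bystander: white jar with black lid, 48 mm diameter, 50 mm high, standing near the meter. Origin under its middle.
Not all that is in view belongs to the job. Leave any black or brown look-alike of the wedge alone.

How it is judged:
On the way, in this order (a step that is already met when the one before it is completed fails the run):
1. the wedge is pushed under the yellow foot, carries it, and the other three feet stand on the bench (height (world z) of each of far_foot, side_foot_a, side_foot_b below 0.001 m and contact force between wedge and meter above 0.5 N and x of short_foot in the frame of wedge between -0.033 and 0.046 m and y of short_foot in the frame of wedge between -0.03 and 0.03 m and angle between wedge's own z axis and vertical below 0.05 rad and contact force between the fingers and meter below 0.3 N), for 0.2 s.
2. the yellow cap is pressed down from above and the meter stays put (contact force between the fingers and meter above 2 N and horizontal distance between the grasp point and cap below 0.035 m and z of the grasp point in the frame of cap above 0 m and height (world z) of each of far_foot, side_foot_a, side_foot_b below 0.001 m and contact force between wedge and meter above 0.5 N), for 0.1 s.
At the end, for the whole second after the job is handed in: The wedge lies flat on the bench with the yellow foot on its slope (bearing more than 0.5 N), the other three feet are within 1 mm of the bench, the meter is upright to 0.015 rad, at rest and within 30 mm of where it stood, and the bystanders are within 25 mm of where they were (height (world z) of each of far_foot, side_foot_a, side_foot_b below 0.001 m and contact force between wedge and meter above 0.5 N and x of short_foot in the frame of wedge between -0.033 and 0.046 m and y of short_foot in the frame of wedge between -0.03 and 0.03 m and angle between wedge's own z axis and vertical below 0.05 rad and angle between meter's own z axis and vertical below 0.015 rad and distance of meter from where it was at the start of the episode below 0.03 m and linear speed of each of meter, wedge below 0.01 m/s and distance of each of spare_meter, screwdriver, wrench, gasket, brass_nut, grease_jar from where it was at the start of the episode below 0.025 m); the robot touches nothing.
It fails at once if the wedge is lifted or tipped over (height (world z) of wedge above 0.012 m or angle between wedge's own z axis and vertical above 0.3 rad).
It fails at once if the meter is lifted, tipped or shoved along the bench (height (world z) of meter above 0.015 m or angle between meter's own z axis and vertical above 0.15 rad or distance of meter from where it was at the start of the episode above 0.03 m).
It fails at once if a bystander is disturbed (distance of any of spare_meter, screwdriver, wrench, gasket, brass_nut, grease_jar from where it was at the start of the episode above 0.025 m).
It also fails if it takes over 58 s, if anything falls off the work surface, if the arm or the gripper's body presses on something with over 40 N, if the wrist force passes 120 N, or if a joint passes its speed limit or range.

## Robot

A 7-joint arm with a two-finger parallel gripper is mounted at the origin on the work surface. World frame = base frame: x ahead of the robot, y to its left, z up, the work surface at z = 0. Lengths are in m, angles in rad, forces in N, time in s.
With the tool pointing down it reaches from about 0.425 to 0.925 m from the base axis. Payload 6.8 kg.
Tool frame: the origin (TCP) lies at the very end of the fingers, on their centre line; the grasp point (between the pads) lies 19 mm behind it; z points along the fingers, y is the line along which they close (so a half turn about z gives the same grasp; the last joint's range is limited). The gripper opens to 85 mm and grips with 20 to 120 N. Pads are 22 mm wide; open, the fingers measure 114 mm over their backs; the gripper's body (76 mm by 85 mm) begins 54 mm behind the grasp point. The pads swing forward as they close: fully open they stand 13 mm farther back than shut.
Start: joints at [1.034, 0.477, 0.022, 1.555, -0.011, 1.109, -0.083], TCP at [0.281, -0.614, 0.231] pointing down, gripper open.
Joint ranges: [-2.96, 2.96], [-0.34, 2.1], [-1.41, 1.46], [0.24, 2.44], [-1.37, 4.51], [0.17, 1.92], [-2.96, 2.96]. Speed limits (rad/s): [2.39, 2.39, 3.14, 3.14, 3.14, 3.14, 3.14].

## Interface

Orientations are given as a unit quaternion [w, x, y, z].
In Python, from station import * gives the robot as it stands.
- The arm moves only by the tool jog_arm, never from a script. Its argument "moves" is one flat list of numbers, 7 for each row, row after row: the shift along the tool's x, y, z normalised to -1 to 1, where 1 is 20 mm, then the turn, a rotation vector about the tool's x, y, z normalised to -1 to 1, where 1 is 4 degrees, then the opening, from 0 (shut) to 1 (fully open). In form: [x, y, z, rx, ry, rz, claw, x, y, z, rx, ry, rz, claw, ...]. A call has exactly 8 rows; each row shifts and turns the commanded pose from where the row before left it, along the tool's axes as they then stand; what a row does not reach is not made up. A row lasts 1/12 s, in which the tool goes at most 41.7 mm and 7.16 degrees, less where a joint would pass 70% of its speed; a pose out of reach is approached as far as the arm can. A call with a number of a shift or a turn outside -1 to 1 is refused whole. A call with a gripper value outside its range is refused whole. The fingers move at their own pace and stop on an object; "grip_force" is the grip in N (left out, the last holds). Time passes only in rows, so rows that do not move let the fingers close, or fill a call up. It gives the time, the measured TCP pose, the force, the opening and the grip force at its end, in the units of the state.
- get_obs(): the state, without advancing time (a new reading comes with each control period).
- read_camera(name): name is "scene" or "top" or "wrist"; returns a dict with "color" (400x640x3 uint8, blue, green, red), "fx", "fy", "cx", "cy" (pixels), "rvec" (rotation vector, rad) and "tvec" (3), from world to camera coordinates, as OpenCV has them. Camera axes: x right, y down, z forward; pixel columns grow to the right and rows downward; lengths in m; the calibration is good to about 2 mm. A picture is of the moment at which its call begins. There is no depth.
- hand_in(): hands the job in; it is judged then, once.
The state is a dict: "t": time; "q": joint angles; "joint_vel": joint speeds; "joint_torque": joint torques, N m; "eef_pos": TCP position; "tool_rot": TCP orientation; "contact_force": force on the tool from outside, world axes, zero at the start; "torque": the same for the moment, N m; "gripper_width": opening from 0.0 (shut) to 1.0 (fully open); "grasp_force": force on a finger pad.
Only numpy, scipy, OpenCV 4.12 (cv2) and the standard library are available. Lean on these libraries where they do the work, as an engineer would, in place of code of your own. Each camera call takes 0.05 s, during which the arm holds its last target. There are 200 camera calls.

## Working session

There is one attempt and no reset: what is moved stays moved. The work goes in short steps, Python scripts to look and compute and a tool call to move; the robot and the scene stay as the last step left them, time stands still between calls to the robot, and variables do not carry over. Pictures are saved under pics/ and viewed, at most 10 in all, crops included, and the job is handed in when it is done.

Besides the shell and the picture viewer there is one more tool, called after "Request:" as name(argument=value, ...) on one line, values as JSON. jog_arm: Moves the arm, as the interface text tells. Scaled input: -1 to 1 covers 20 mm each way for a shift and 4 degrees each way for a turn. Its arguments: {"type":"object","properties":{"moves":{"type":"array"},"grip_force":{"type":"number"}},"required":["moves"]}

```bash
mkdir -p pics; ls; python3 - <<'E'
from station import *
import cv2,numpy as np
o=get_obs(); print({k:np.round(v,3).tolist() for k,v in o.items()})
for n in("scene","top"):
    c=read_camera(n); cv2.imwrite(f"pics/{n}0.png",c["color"]); print(n,c["fx"],c["cx"],c["cy"],np.round(c["rvec"],3),np.round(c["tvec"],3))
E
```

```text
pics
{'t': 0.0, 'q': [1.034, 0.478, 0.022, 1.556, -0.012, 1.109, -0.083], 'joint_vel': [-0.001, -0.001, -0.001, -0.001, 0.001, -0.0, -0.0], 'joint_torque': [0.0, -59.646, 1.608, -28.12, 0.012, 0.009, -0.0], 'eef_pos': [0.28, -0.613, 0.23], 'tool_rot': [-0.001, 0.977, 0.213, -0.0], 'contact_force': [0.092, -0.04, -0.087], 'torque': [0.02, -0.068, -0.003], 'grasp_force': 0.0, 'gripper_width': 1.0}
scene 433.24522005515416 322.2539364641227 191.77190508729535 [ 2.239  0.569 -0.247] [-0.464 -0.15   1.437]
top 427.82356188181524 316.4109313352506 200.02724266419798 [ 2.122 -2.149  0.179] [-0.015  0.548  1.255]
```

View pics/top0.png

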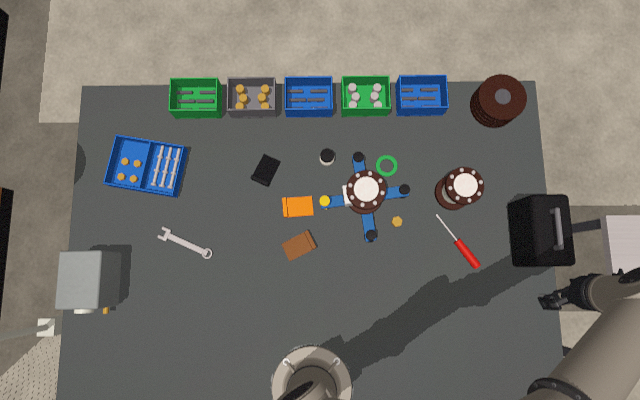

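View pics/scene0.png

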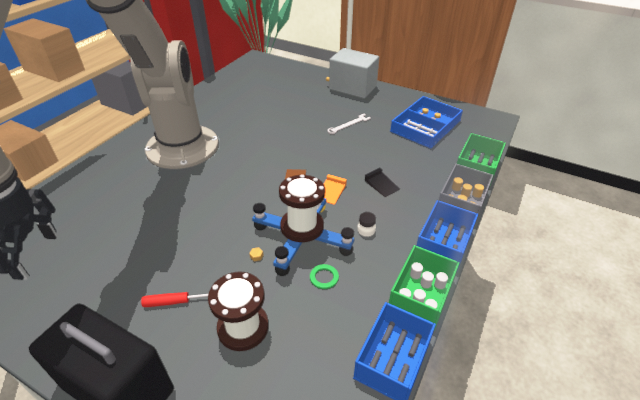

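The top picture shows three wedge-like things: orange (298,206), brown (300,245) and black (265,170). The orange one fits, because of its colour and because its tip points at the yellow cap (325,201). The meter's middle is near (366,192), and the jar is at (327,156). Next I measure, and confirm with an enlarged crop.

```bash
cat > h.py <<'E'
from station import *
import cv2,numpy as np
def ray(c,px):
    R=cv2.Rodrigues(np.array(c["rvec"],float))[0]; t=np.array(c["tvec"],float).ravel()
    px=np.atleast_2d(np.array(px,float))
    d=np.c_[(px[:,0]-c["cx"])/c["fx"],(px[:,1]-c["cy"])/c["fy"],np.ones(len(px))]@R
    return -R.T@t,d
def plane(c,px,z):
    o,d=ray(c,px); return o+d*((z-o[2])/d[:,2])[:,None]
def cross(c1,p1,c2,p2):
    o1,d1=ray(c1,p1);o2,d2=ray(c2,p2);d1,d2=d1[0],d2[0]
    s=np.linalg.lstsq(np.c_[d1,-d2],o2-o1,rcond=None)[0]
    a,b=o1+s[0]*d1,o2+s[1]*d2
    return (a+b)/2,np.linalg.norm(a-b)
def blobs(im,lo,hi,mn=15):
    m=cv2.inRange(cv2.cvtColor(im,cv2.COLOR_BGR2HSV),np.array(lo),np.array(hi))
    cs=[k for k in cv2.findContours(m,cv2.RETR_EXTERNAL,cv2.CHAIN_APPROX_NONE)[0] if cv2.contourArea(k)>=mn]
    return sorted(cs,key=cv2.contourArea,reverse=True)
OR=((8,180,120),(19,255,255)); YE=((22,150,120),(32,255,255))
def cen(k):
    m=cv2.moments(k); return [m["m10"]/m["m00"],m["m01"]/m["m00"]]
E
python3 - <<'E'
from h import *
cs={n:read_camera(n) for n in("top","scene")}
for n,c in cs.items():
    for nm,r in(("or",OR),("ye",YE)):
        for k in blobs(c["color"],*r)[:5]:
            print(n,nm,np.round(cen(k),1),cv2.contourArea(k),np.round(cv2.boxPoints(cv2.minAreaRect(k)),1).tolist(),"z0",np.round(plane(c,cen(k),0.0)[0],3))
c=cs["top"]
for nm,p,z in(("meter flange",(366,191),.174),("jar",(327,155),.05),("gasket",(387,166),.008),("nut",(397,222),.016),("brown",(300,245),.01)): print(nm,np.round(plane(c,p,z)[0],3))
a=cv2.resize(c["color"][140:270,240:420],None,fx=4,fy=4,interpolation=cv2.INTER_CUBIC)
cv2.imwrite("pics/crop1.png",a)
E
```

```text
top or [297.2 206.3] 511.5 [[281.70001220703125, 198.0], [311.3999938964844, 195.60000610351562], [313.0, 214.39999389648438], [283.20001220703125, 216.89999389648438]] z0 [0.537 0.039 0.   ]
top ye [324.1 200.3] 73.0 [[317.0, 201.0], [324.5, 193.5], [331.0, 200.0], [323.5, 207.5]] z0 [ 0.555 -0.046  0.   ]
scene or [336.5 180.6] 47.5 [[326.0, 178.1999969482422], [332.6000061035156, 170.39999389648438], [347.70001220703125, 183.3000030517578], [341.1000061035156, 191.10000610351562]] z0 [0.527 0.09  0.   ]
meter flange [ 0.55  -0.158  0.174]
jar [ 0.688 -0.056  0.05 ]
gasket [ 0.661 -0.247  0.008]
nut [ 0.481 -0.269  0.016]
brown [0.415 0.03  0.01 ]
```

View pics/crop1.png

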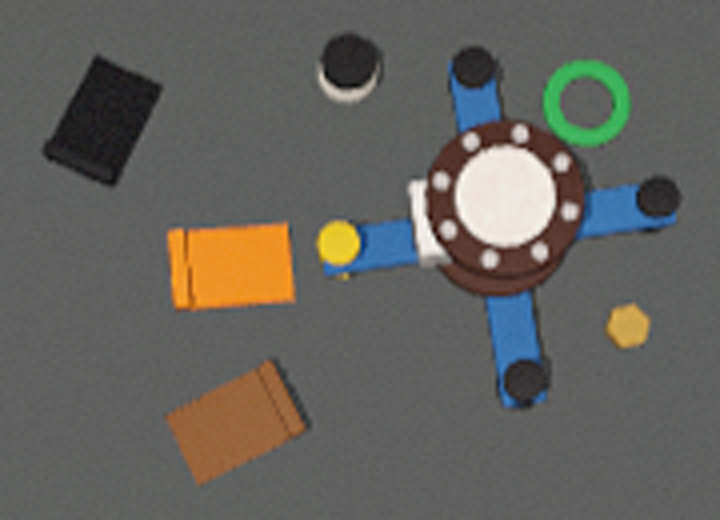

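The crop confirms the orange wedge: its block is at the left, and its tip at the right faces the yellow cap. Next come the poses of the wedge and foot, while the arm starts turning and rising.

```bash
cat >> h.py <<'E'
from scipy.spatial.transform import Rotation as Rot
def tool(): 
    o=get_obs(); q=o["tool_rot"]; return o,Rot.from_quat([q[1],q[2],q[3],q[0]])
def goto(p):
    o,R=tool(); return np.round(R.inv().apply(np.array(p)-o["eef_pos"])/0.02,2)
E
python3 - <<'E'
from h import *
c=read_camera("top")
f=lambda u,v,z:plane(c,(240+u/4,140+v/4),z)[0]
# tip corners and block back corners from crop
t1,t2=f(290,223,.002),f(295,301,.002); b1,b2=f(168,232,.024),f(175,310,.024)
tip=(t1+t2)/2; back=(b1+b2)/2; print("tip",tip,"back",back,"len",np.linalg.norm((tip-back)[:2]))
d=(tip-back)[:2]; d/=np.linalg.norm(d); print("d",d,np.degrees(np.arctan2(d[1],d[0])))
cap=f(339,243,.078); far=f(658,197,.086); sa=f(474,66,.078); sb=f(526,381,.078)
print("cap",cap,"far",far,"sides",sa,sb,"mid",(cap+far)/2,(sa+sb)/2)
y=(cap-far)[:2]; y/=np.linalg.norm(y); print("meter y",y)
foot=(sa+sb)[:2]/2+.120*y; print("foot~",foot, cap[:2]-foot)
r=foot-back[:2]; n=np.array([-d[1],d[0]]); print("foot in wedge from back: along",r@d,"lat",r@n,"travel",r@d-49.5e-3)
E
```

```text
tip [ 0.53832469 -0.01128447  0.002     ] back [0.52907253 0.08191821 0.024     ] len 0.0936607818103654
d [ 0.09878368 -0.99510893] -84.33086623295458
cap [ 0.54026677 -0.04632366  0.078     ] far [ 0.57046161 -0.28255154  0.086     ] sides [ 0.67423729 -0.15022552  0.078     ] [ 0.43631787 -0.18138678  0.078     ] mid [ 0.55536419 -0.1644376   0.082     ] [ 0.55527758 -0.16580615  0.078     ]
meter y [-0.12678928  0.99192967]
foot~ [ 0.54006287 -0.04677459] [0.0002039  0.00045092]
foot in wedge from back: along 0.1291490129989216 lat -0.0017761662254564478 travel 0.07964901299892159
```

Request:
jog_arm(moves=[0, 0, -0.3, 0, 0, -1, 0, 0, 0, -0.3, 0, 0, -1, 0, 0, 0, -0.3, 0, 0, -1, 0, 0, 0, -0.3, 0, 0, -1, 0, 0, 0, -0.3, 0, 0, -1, 0, 0, 0, -0.3, 0, 0, -1, 0, 0, 0, -0.3, 0, 0, -1, 0, 0, 0, -0.3, 0, 0, -1, 0], grip_force=30)

```text
t: 0.92
eef_pos: [0.2806, -0.6138, 0.2794]
tool_rot: [-0.0, 0.88, 0.475, -0.0]
contact_force: [0.0, -0.4, 0.3]
gripper_width: -0.0
grasp_force: 0.0
```

```bash
python3 - <<'E'
from h import *
o,R=tool(); print(o["t"],o["eef_pos"],R.as_matrix().round(3).tolist(),np.round(o["q"],2)); print(goto((.44,-.15,.28)),goto((.5,.0,.28)),goto((.53,.12,.28)))
E
```

```text
0.9167 [ 0.28056556 -0.61380536  0.27940913] [[0.548, 0.836, -0.0], [0.836, -0.548, 0.0], [0.0, -0.0, -1.0]] [ 1.11  0.44 -0.09  1.49  0.04  1.21  0.44]
[ 2.377e+01 -6.040e+00 -2.000e-02] [ 3.168e+01 -7.640e+00 -2.000e-02] [ 3.752e+01 -9.680e+00 -2.000e-02]
```

Request:
jog_arm(moves=[0.94, -0.24, 0, 0, 0, 0, 0, 0.94, -0.24, 0, 0, 0, 0, 0, 0.94, -0.24, 0, 0, 0, 0, 0, 0.94, -0.24, 0, 0, 0, 0, 0, 0.94, -0.24, 0, 0, 0, 0, 0, 0.94, -0.24, 0, 0, 0, 0, 0, 0.94, -0.24, 0, 0, 0, 0, 0, 0.94, -0.24, 0, 0, 0, 0, 0])

```text
t: 1.58
eef_pos: [0.3316, -0.4663, 0.2793]
tool_rot: [-0.0, 0.881, 0.474, -0.0]
contact_force: [0.1, -1.3, -0.3]
gripper_width: -0.002
grasp_force: 0.0
```

Request:
jog_arm(moves=[0.94, -0.24, 0, 0, 0, 0, 0, 0.94, -0.24, 0, 0, 0, 0, 0, 0.94, -0.24, 0, 0, 0, 0, 0, 0.94, -0.24, 0, 0, 0, 0, 0, 0.94, -0.24, 0, 0, 0, 0, 0, 0.94, -0.24, 0, 0, 0, 0, 0, 0.94, -0.24, 0, 0, 0, 0, 0, 0.94, -0.24, 0, 0, 0, 0, 0])

```text
t: 2.25
eef_pos: [0.3824, -0.3196, 0.2793]
tool_rot: [0.0, 0.881, 0.474, -0.0]
contact_force: [0.5, -0.0, 0.6]
gripper_width: 0.004
grasp_force: 0.0
```

Request:
jog_arm(moves=[0.94, -0.24, 0, 0, 0, 0, 0, 0.94, -0.24, 0, 0, 0, 0, 0, 0.94, -0.24, 0, 0, 0, 0, 0, 0.94, -0.24, 0, 0, 0, 0, 0, 0.94, -0.24, 0, 0, 0, 0, 0, 0.94, -0.24, 0, 0, 0, 0, 0, 0.94, -0.24, 0, 0, 0, 0, 0, 0.94, -0.24, 0, 0, 0, 0, 0])

```text
t: 2.92
eef_pos: [0.4332, -0.173, 0.2794]
tool_rot: [0.0, 0.881, 0.474, -0.0]
contact_force: [1.2, 0.5, -0.9]
gripper_width: 0.001
grasp_force: 0.0
```

Request:
jog_arm(moves=[0.94, -0.24, 0, 0, 0, 0, 0, 0.94, -0.24, 0, 0, 0, 0, 0, 0.94, -0.24, 0, 0, 0, 0, 0, 0.94, -0.24, 0, 0, 0, 0, 0, 0.94, -0.24, 0, 0, 0, 0, 0, 0.94, -0.24, 0, 0, 0, 0, 0, 0.94, -0.24, 0, 0, 0, 0, 0, 0.94, -0.24, 0, 0, 0, 0, 0])

```text
t: 3.58
eef_pos: [0.4841, -0.0264, 0.2794]
tool_rot: [0.0, 0.881, 0.474, 0.0]
contact_force: [0.3, -0.0, -0.0]
gripper_width: -0.001
grasp_force: 0.0
```

Request:
jog_arm(moves=[0.94, -0.24, 0, 0, 0, 0, 0, 0.94, -0.24, 0, 0, 0, 0, 0, 0.94, -0.24, 0, 0, 0, 0, 0, 0.94, -0.24, 0, 0, 0, 0, 0, 0.94, -0.24, 0, 0, 0, 0, 0, 0.94, -0.24, 0, 0, 0, 0, 0, 0.94, -0.24, 0, 0, 0, 0, 0, 0.94, -0.24, 0, 0, 0, 0, 0])

```text
t: 4.25
eef_pos: [0.5349, 0.1202, 0.2792]
tool_rot: [0.0, 0.881, 0.474, -0.0]
contact_force: [0.4, 0.4, -0.0]
gripper_width: -0.0
grasp_force: 0.0
```

Request:
jog_arm(moves=[0, 0, 0, 0, 0, -1, 0, 0, 0, 0, 0, 0, -1, 0, 0, 0, 0, 0, 0, -1, 0, 0, 0, 0, 0, 0, -1, 0, 0, 0, 0, 0, 0, -1, 0, 0, 0, 0, 0, 0, -1, 0, 0, 0, 0, 0, 0, -1, 0, 0, 0, 0, 0, 0, -1, 0])

```text
t: 4.92
eef_pos: [0.5347, 0.1193, 0.2792]
tool_rot: [0.0, 0.715, 0.699, -0.0]
contact_force: [0.7, 0.3, 1.2]
gripper_width: 0.0
grasp_force: 0.0
```

```bash
python3 - <<'E'
from h import *
o,R=tool(); print(o["t"],o["eef_pos"],R.as_matrix().round(3).tolist(),np.round(o["q"],2))
c=read_camera("wrist"); cv2.imwrite("pics/w1.png",c["color"]); print(c["fx"],plane(c,(320,200),0),ray(c,(320,200))[0])
for nm,r in(("or",OR),("ye",YE)):
    for k in blobs(c["color"],*r)[:3]: print(nm,np.round(cen(k),1),cv2.contourArea(k),cv2.boxPoints(cv2.minAreaRect(k)).round(1).tolist())
E
```

```text
4.9167 [0.53468697 0.11931502 0.27923882] [[0.022, 1.0, -0.0], [1.0, -0.022, -0.0], [-0.0, -0.0, -1.0]] [ 0.23  0.3  -0.68  1.77  0.2   1.15 -0.54]
328.0289415521703 [[0.53703191 0.06214223 0.        ]] [0.53670381 0.19365492 0.42211318]
```

View pics/w1.png

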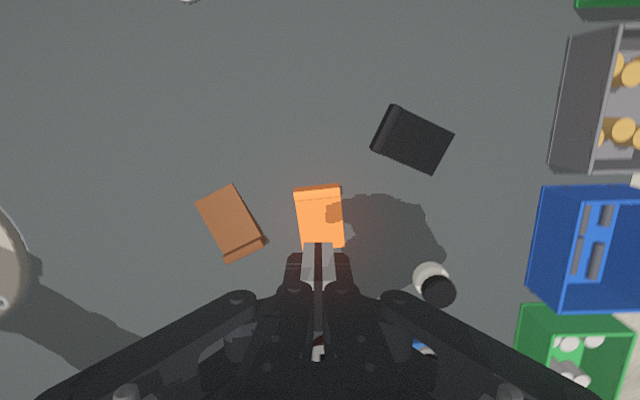

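The wrist view shows the wedge from behind: the block's back edge runs from about (293,188) to (341,185), the tip is at about (345,247), and brown and black are off to the sides. I check heights across the two views, then turn and tilt.

```bash
python3 - <<'E'
from h import *
w=read_camera("wrist"); t=read_camera("top")
P=[cross(w,p,t,q) for p,q in(((341,185),(282,198)),((293,188.5),(283.75,217.5)))]
for p in P: print(p)
print(plane(w,[(341,185),(293,188.5)],.024))
o,R=tool(); print(R.as_euler('xyz',degrees=True))
E
```

```text
(array([0.56346934, 0.08540168, 0.00916134]), np.float64(0.0028870943723265847))
(array([0.50149661, 0.08039898, 0.00486773]), np.float64(0.0009661556696071719))
[[0.5638287  0.08883648 0.024     ]
 [0.50348948 0.085345   0.024     ]]
[-1.79993315e+02  1.66047107e-03  8.84540623e+01]
```

Request:
jog_arm(moves=[0, 0, 0, 0, 0, -0.9, 0, 0, 0, 0, 0, 0, -0.85, 0, 0, 0, 0, 0, -0.9, 0, 0, 0, 0, 0, 0, -0.9, 0, 0, 0, 0, 0, 0, -0.9, 0, 0, 0, 0, 0, 0, -0.9, 0, 0, 0, 0, 0, 0, 0, 0, 0, 0, 0, 0, 0, 0, 0, 0])

```text
t: 5.73
eef_pos: [0.5345, 0.1206, 0.2791]
tool_rot: [0.092, 0.666, 0.735, -0.084]
contact_force: [0.1, -0.5, 0.3]
gripper_width: 0.003
grasp_force: 0.0
```

```bash
python3 - <<'E'
from h import *
o,R=tool(); print(o["t"],o["eef_pos"],R.as_matrix().round(3).tolist(),o["contact_force"])
d=np.array([.0988,-.9951]); foot=np.array([.540,-.0468]); b=foot-.129*d
for z in(.10,.006): p=b-.040*d; print(p,goto((*p,z)))
E
```

```text
5.7333 [0.53447092 0.12057147 0.27905905] [[-0.095, 0.995, 0.024], [0.964, 0.098, -0.246], [-0.247, -0.0, -0.969]] [ 0.110707   -0.54495392  0.26885631]
[0.5233028 0.1213719] [ 2.3  -0.55  8.65]
[0.5233028 0.1213719] [ 3.46 -0.55 13.21]
```

Request:
jog_arm(moves=[0.25, -0.04, 0.95, 0, 0, 0, 0, 0.25, -0.04, 0.95, 0, 0, 0, 0, 0.25, -0.04, 0.95, 0, 0, 0, 0, 0.25, -0.04, 0.95, 0, 0, 0, 0, 0.25, -0.04, 0.95, 0, 0, 0, 0, 0.25, -0.04, 0.95, 0, 0, 0, 0, 0.25, -0.04, 0.95, 0, 0, 0, 0, 0.25, -0.04, 0.95, 0, 0, 0, 0])

```text
t: 6.4
eef_pos: [0.5287, 0.1183, 0.1214]
tool_rot: [0.092, 0.668, 0.733, -0.084]
contact_force: [-0.3, -0.3, -0.4]
gripper_width: -0.001
grasp_force: 0.0
```

Request:
jog_arm(moves=[0.18, -0.03, 0.8, 0, 0, 0, 0, 0.18, -0.03, 0.8, 0, 0, 0, 0, 0.18, -0.03, 0.8, 0, 0, 0, 0, 0.18, -0.03, 0.8, 0, 0, 0, 0, 0.18, -0.03, 0.8, 0, 0, 0, 0, 0.18, -0.03, 0.8, 0, 0, 0, 0, 0.18, -0.03, 0.4, 0, 0, 0, 0, 0.18, -0.03, 0.4, 0, 0, 0, 0])

```text
t: 7.07
eef_pos: [0.5235, 0.1185, 0.0056]
tool_rot: [0.093, 0.667, 0.734, -0.084]
contact_force: [0.9, 0.6, 1.0]
gripper_width: -0.002
grasp_force: 0.0
```

```bash
python3 - <<'E'
from h import *
o,R=tool(); print(o["t"],o["eef_pos"],R.as_matrix().round(3).tolist(),o["contact_force"])
d=np.array([.0988,-.9951]); foot=np.array([.540,-.0468])
p=o["eef_pos"][:2]-foot; print("along",p@d,"lat",p@np.array([.9951,.0988]))
print("unit 20mm along d:",R.inv().apply([*d,0]))
E
```

```text
7.0667 [0.52351088 0.11851106 0.00563682] [[-0.092, 0.995, 0.023], [0.964, 0.095, -0.248], [-0.249, -0.0, -0.969]] [0.9289913  0.6085819  0.95809951]
along -0.16613016332516647 lat -7.558791973006837e-05
unit 20mm along d: [-0.96858502  0.0038778   0.24862316]
```

Request:
jog_arm(moves=[-0.29, 0, 0.075, 0, 0, 0, 0, -0.29, 0, 0.075, 0, 0, 0, 0, -0.29, 0, 0.075, 0, 0, 0, 0, -0.29, 0, 0.075, 0, 0, 0, 0, -0.29, 0, 0.075, 0, 0, 0, 0, -0.29, 0, 0.075, 0, 0, 0, 0, -0.29, 0, 0.075, 0, 0, 0, 0, -0.29, 0, 0.075, 0, 0, 0, 0])

```text
t: 7.73
eef_pos: [0.5284, 0.0712, 0.0067]
tool_rot: [0.093, 0.667, 0.735, -0.084]
contact_force: [-0.6, 0.3, 0.7]
gripper_width: -0.002
grasp_force: 0.5
```

```bash
cat >> h.py <<'E'
def stat(img=None):
    o,R=tool(); d=np.array([.0988,-.9951]); foot=np.array([.540,-.0468])
    p=o["eef_pos"][:2]-foot; n=np.array([.9951,.0988]); f=np.array(o["contact_force"])
    print("t",o["t"],"z",o["eef_pos"][2],"along",p@d,"lat",p@n,"push",-f[:2]@d,"flat",f[:2]@n,"fz",f[2])
    c=read_camera("top")
    k=blobs(c["color"],*OR)
    if k: print("or",np.round(cen(k[0]),1),cv2.minAreaRect(k[0]))
    y=blobs(c["color"],*YE); print("ye",np.round(cen(y[0]),1))
    if img: cv2.imwrite(img,cv2.resize(c["color"][140:270,240:420],None,fx=4,fy=4,interpolation=cv2.INTER_CUBIC))
E
python3 -c "from h import *;stat()"
```

```text
t 7.7333 z 0.006683432420640817 along -0.11853957399258087 lat 0.00013141480087691323 push 0.3833365337252697 flat -0.6062784644167232 fz 0.6573199727226815
or [307.4 200.8] ((304.0, 202.5), (15.0, 30.0), 90.0)
ye [324.3 200.3]
```

Request:
jog_arm(moves=[-0.19, 0, 0.052, 0, 0, 0, 0, -0.19, 0, 0.052, 0, 0, 0, 0, -0.19, 0, 0.052, 0, 0, 0, 0, -0.19, 0, 0.052, 0, 0, 0, 0, -0.19, 0, 0.052, 0, 0, 0, 0, -0.19, 0, 0.052, 0, 0, 0, 0, -0.19, 0, 0.052, 0, 0, 0, 0, -0.19, 0, 0.052, 0, 0, 0, 0])

```text
t: 8.45
eef_pos: [0.5319, 0.0435, 0.0063]
tool_rot: [0.092, 0.666, 0.736, -0.082]
contact_force: [-1.6, 7.1, 4.7]
gripper_width: -0.003
grasp_force: 3.8
```

```bash
python3 -c "from h import *;stat('pics/p1.png')"
```

```text
t 8.45 z 0.006258107356258549 along -0.0906660472600049 lat 0.0008610175674123779 push 7.2680060537241635 flat -0.9149818632539087 fz 4.687966116015474
or [312.2 199.5] ((312.67681884765625, 201.09144592285156), (13.36221694946289, 28.27047348022461), 83.6598129272461)
ye [324.8 200.3]
```

View pics/p1.png

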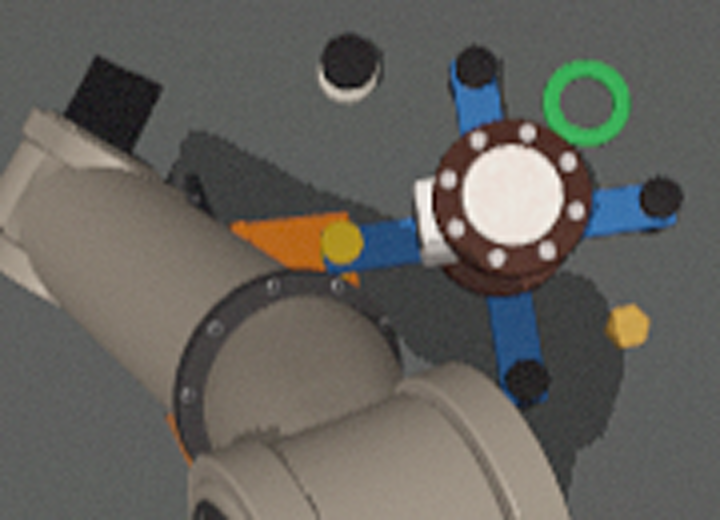

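The meter is partly upright: the flange has shifted about 7 crop pixels and the cap about 3, which is consistent with a 0.03 rad tilt change. The wedge tip is under the foot. I continue gently, rising slightly to relieve the downward friction.

Request:
jog_arm(moves=[-0.12, 0, 0.02, 0, 0, 0, 0, -0.12, 0, 0.02, 0, 0, 0, 0, -0.12, 0, 0.02, 0, 0, 0, 0, -0.12, 0, 0.02, 0, 0, 0, 0, -0.12, 0, 0.03, 0, 0, 0, 0, -0.12, 0, 0.03, 0, 0, 0, 0, 0, 0, 0, 0, 0, 0, 0, 0, 0, 0, 0, 0, 0, 0])

```text
t: 9.17
eef_pos: [0.5325, 0.0249, 0.0067]
tool_rot: [0.093, 0.667, 0.735, -0.085]
contact_force: [0.0, 2.0, -1.3]
gripper_width: -0.002
grasp_force: 1.0
```

```bash
python3 -c "from h import *;stat('pics/p2.png')"
```

```text
t 9.1667 z 0.006655815896651783 along -0.07210440237594132 lat -0.00041068934019455536 push 2.0231554149564843 flat 0.21121638602300186 fz -1.3136873908727775
or [316.1 198.4] ((318.6734313964844, 200.28501892089844), (13.636240005493164, 28.26679039001465), 83.8844985961914)
ye [325.5 200. ]
```

Request:
jog_arm(moves=[-0.06, 0, 0.014, 0, 0, 0, 0, -0.06, 0, 0.014, 0, 0, 0, 0, -0.06, 0, 0.014, 0, 0, 0, 0, -0.06, 0, 0.014, 0, 0, 0, 0, -0.06, 0, 0.014, 0, 0, 0, 0, -0.06, 0, 0.014, 0, 0, 0, 0, -0.06, 0, 0.014, 0, 0, 0, 0, 0, 0, 0, 0, 0, 0, 0])

```text
t: 9.88
eef_pos: [0.5334, 0.0165, 0.007]
tool_rot: [0.093, 0.667, 0.735, -0.084]
contact_force: [-0.1, 2.5, -1.2]
gripper_width: 0.003
grasp_force: 1.4
```

```bash
python3 -c "from h import *;stat('pics/p3.png')"
```

```text
t 9.8833 z 0.006955325212411004 along -0.06368533134841593 lat -0.0002727902010927971 push 2.5486739969716243 flat 0.1283587993505763 fz -1.1597420467311623
or [318.  197.3] ((321.5277099609375, 199.07373046875), (11.424203872680664, 28.159324645996094), 83.41805267333984)
ye [325.6 199.8]
```

View pics/p3.png

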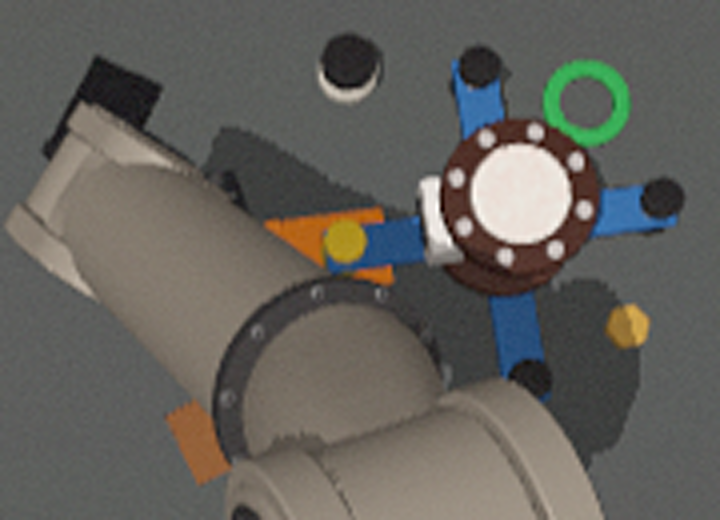

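The flange centre is now at about (520,195) in the crop. It has moved 15 of the roughly 17 pixels that mean upright, so I finish with small pushes.

Request:
jog_arm(moves=[-0.04, 0, 0.01, 0, 0, 0, 0, -0.04, 0, 0.01, 0, 0, 0, 0, -0.04, 0, 0.01, 0, 0, 0, 0, -0.04, 0, 0.01, 0, 0, 0, 0, 0, 0, 0, 0, 0, 0, 0, 0, 0, 0, 0, 0, 0, 0, 0, 0, 0, 0, 0, 0, 0, 0, 0, 0, 0, 0, 0, 0])

```text
t: 10.6
eef_pos: [0.5338, 0.0142, 0.0069]
tool_rot: [0.093, 0.667, 0.735, -0.084]
contact_force: [0.5, 5.3, -2.6]
gripper_width: -0.001
grasp_force: 2.5
```

```bash
python3 -c "from h import *;stat()"
```

```text
t 10.6 z 0.006929837866898273 along -0.061355946645222745 lat -0.00014814910557827115 push 5.1921662059588645 flat 1.009527476659589 fz -2.6045476391792275
or [318.3 197.1] ((321.51220703125, 198.60975646972656), (10.380563735961914, 28.27047348022461), 83.6598129272461)
ye [325.7 199.7]
```

Request:
jog_arm(moves=[-0.04, 0, 0.01, 0, 0, 0, 0, -0.04, 0, 0.01, 0, 0, 0, 0, 0, 0, 0, 0, 0, 0, 0, 0, 0, 0, 0, 0, 0, 0, 0, 0, 0, 0, 0, 0, 0, 0, 0, 0, 0, 0, 0, 0, 0, 0, 0, 0, 0, 0, 0, 0, 0, 0, 0, 0, 0, 0])

```text
t: 11.32
eef_pos: [0.534, 0.0131, 0.0069]
tool_rot: [0.092, 0.666, 0.735, -0.084]
contact_force: [-1.1, 5.4, -3.4]
gripper_width: -0.001
grasp_force: 3.1
```

```bash
python3 -c "from h import *;stat()"
```

```text
t 11.3167 z 0.006890114661257805 along -0.060221440943170536 lat -8.303416034985064e-05 push 5.491379567177064 flat -0.6005129153351322 fz -3.4122435836092855
or [318.9 196.8] ((322.4307861328125, 198.4461669921875), (10.418916702270508, 28.031848907470703), 82.87498474121094)
ye [325.8 199.7]
```

Request:
jog_arm(moves=[0.1, 0, -0.025, 0, 0, 0, 0, 0.3, 0, -0.075, 0, 0, 0, 0, 0.4, 0, -0.1, 0, 0, 0, 0, 0.5, 0, -0.3, 0, 0, 0, 0, 0.5, 0, -0.8, 0, 0, 0, 0, 0, 0, -1, 0, 0, 0, 0, 0, 0, -1, 0, 0, 0, 0, 0, 0, -1, 0, 0, 0, 0])

```text
t: 12.03
eef_pos: [0.5281, 0.0694, 0.0824]
tool_rot: [0.093, 0.666, 0.735, -0.084]
contact_force: [1.1, -0.5, -0.5]
gripper_width: 0.003
grasp_force: 0.0
```

```bash
python3 - <<'E'
from h import *
stat('pics/p4.png')
c=read_camera("scene"); s=cv2.resize(c["color"][150:290,230:400],None,fx=4,fy=4,interpolation=cv2.INTER_CUBIC)
t=cv2.imread('pics/p4.png'); h=min(len(s),len(t)); v=np.hstack([t[:520],s[:520]]); cv2.imwrite("pics/p5.png",cv2.resize(v,(800,int(800*520/v.shape[1]))))
E
```

```text
t 12.0333 z 0.08239655175926336 along -0.11682477021714041 lat -0.0003758690055305509 push -0.6261191825320025 flat 1.0824365268754996 fz -0.5065390945191239
or [318.2 203.9] ((322.66998291015625, 202.69003295898438), (19.374727249145508, 29.13279914855957), 81.8698959350586)
ye [325.8 199.7]
```

View pics/p5.png

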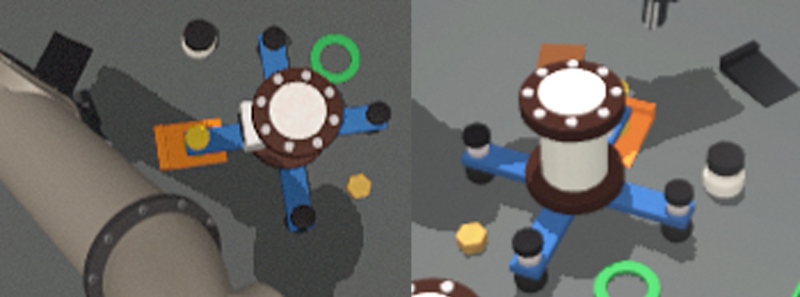

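The wedge is centred under the yellow cap and the meter looks upright. A numeric check comes next: the flange's white-disc centre against the side-cap midpoint, found from both views. Then the route to the cap.

```bash
python3 - <<'E'
from h import *
c=read_camera("top"); s=read_camera("scene")
def white(c,x0,x1,y0,y1):
    k=[b for b in blobs(c["color"][y0:y1,x0:x1],(0,0,190),(180,60,255),60)][0]; return np.array(cen(k))+[x0,y0]
def dark(c,x,y,r=9):
    im=c["color"][y-r:y+r,x-r:x+r]; k=blobs(im,(0,0,0),(180,120,60),20); return [ (np.array(cen(b))+[x-r,y-r]).round(1) for b in k]
wt=white(c,340,400,165,220); ws=white(s,285,320,175,202); print(wt,ws,"disc3d",cross(c,wt,s,ws), plane(c,wt,.174))
sa=dark(c,360,156);sb=dark(c,373,234);fa=dark(c,405,189); print(sa,sb,fa)
A=[plane(c,p[0],.078)[0] for p in(sa,sb,fa)]; print(np.round(A,4),"mid",(A[0]+A[1])/2)
y=blobs(c["color"],*YE)[0]; cap=plane(c,cen(y),.086)[0]; print("cap",cap)
o,R=tool(); print(R.as_euler('xyz',degrees=True)); print("up tilt undo then goto", np.array(o["eef_pos"]))
E
```

```text
[369.78953229 187.97995546] [299.56692621 189.52020764] disc3d (array([ 0.55729387, -0.1687305 ,  0.17643086]), np.float64(0.0015468832510616988)) [[ 0.5584032  -0.16859982  0.174     ]]
[array([359.5, 156.2])] [array([372.3, 235. ])] [array([405.3, 189. ])]
[[ 0.6751 -0.1533  0.078 ]
 [ 0.437  -0.1838  0.078 ]
 [ 0.5727 -0.2867  0.078 ]] mid [ 0.55607602 -0.16850941  0.078     ]
cap [ 0.54220002 -0.04913152  0.086     ]
[179.93923974  14.42141625  95.582027  ]
up tilt undo then goto [0.52864744 0.06864553 0.08177234]
```

Request:
jog_arm(moves=[0, 0, -1, 0, 0.9, 0, 0, 0, 0, -1, 0, 0.9, 0, 0, 0, 0, -1, 0, 0.9, 0, 0, 0, 0, -1, 0, 0.86, 0, 0, 0, 0, 0, 0, 0, 0, 0, 0, 0, 0, 0, 0, 0, 0, 0, 0, 0, 0, 0, 0, 0, 0, 0, 0, 0, 0, 0, 0])

```text
t: 12.9
eef_pos: [0.5261, 0.0809, 0.1587]
tool_rot: [0.0, 0.671, 0.741, -0.002]
contact_force: [0.9, -0.8, -0.1]
gripper_width: 0.003
grasp_force: 0.0
```

```bash
python3 - <<'E'
from h import *
o,R=tool(); print(o["t"],o["eef_pos"],R.as_matrix().round(3).tolist())
y=blobs(read_camera("top")["color"],*YE)[0]; cap=plane(read_camera("top"),cen(y),.086)[0]; print(cap,goto((*cap[:2],.12)))
E
```

```text
12.9 [0.52614484 0.08090213 0.15870724] [[-0.098, 0.995, -0.002], [0.995, 0.098, -0.004], [-0.003, -0.003, -1.0]]
[ 0.54200932 -0.04902547  0.086     ] [-6.55  0.14  1.97]
```

The meter is upright: disc centre and side-cap midpoint agree within 2.5 mm, and along the tilt direction within 0.1 mm. Now over the cap, 4 mm to its outer side to stay clear of the flange.

Request:
jog_arm(moves=[-0.79, 0.02, 0.16, 0, 0, 0, 0, -0.79, 0.02, 0.16, 0, 0, 0, 0, -0.79, 0.02, 0.16, 0, 0, 0, 0, -0.79, 0.02, 0.16, 0, 0, 0, 0, -0.79, 0.02, 0.16, 0, 0, 0, 0, -0.79, 0.02, 0.16, 0, 0, 0, 0, -0.79, 0.02, 0.16, 0, 0, 0, 0, -0.79, 0.02, 0.16, 0, 0, 0, 0])

```text
t: 13.67
eef_pos: [0.5424, -0.045, 0.1341]
tool_rot: [0.001, 0.671, 0.741, -0.001]
contact_force: [0.3, -0.1, 0.6]
gripper_width: -0.003
grasp_force: 0.0
```

Request:
jog_arm(moves=[0, 0, 0.4, 0, 0, 0, 0, 0, 0, 0.4, 0, 0, 0, 0, 0, 0, 0.4, 0, 0, 0, 0, 0, 0, 0.4, 0, 0, 0, 0, 0, 0, 0.3, 0, 0, 0, 0, 0, 0, 0.1, 0, 0, 0, 0, 0, 0, 0, 0, 0, 0, 0, 0, 0, 0, 0, 0, 0, 0])

```text
t: 14.33
eef_pos: [0.5428, -0.0447, 0.095]
tool_rot: [0.001, 0.672, 0.741, -0.001]
contact_force: [1.0, -0.1, 0.2]
gripper_width: 0.001
grasp_force: 0.0
```

```bash
python3 -c "
from h import *
o,R=tool();print(o['eef_pos'],o['contact_force'])
s=read_camera('scene');cv2.imwrite('pics/p6.png',cv2.resize(s['color'][110:290,230:400],None,fx=3,fy=3,interpolation=cv2.INTER_CUBIC))"
```

```text
[ 0.54284796 -0.04467273  0.09496697] [ 0.98577279 -0.14997522  0.20987321]
```

View pics/p6.png

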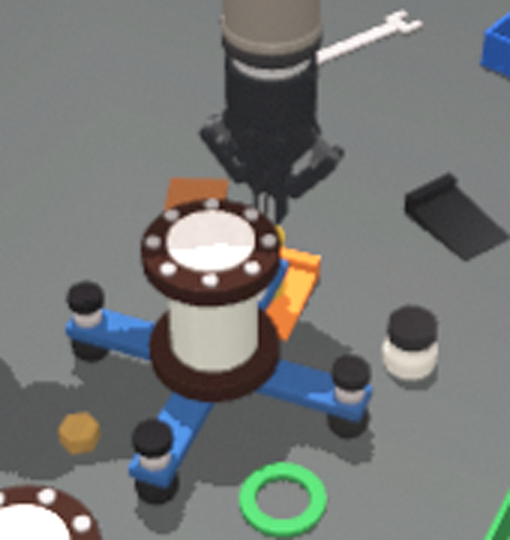

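The fingers hang just above the yellow cap at about (278,233), clear of the flange. Now I press down slowly.

Request:
jog_arm(moves=[0, 0, 0.1, 0, 0, 0, 0, 0, 0, 0.1, 0, 0, 0, 0, 0, 0, 0.1, 0, 0, 0, 0, 0, 0, 0.1, 0, 0, 0, 0, 0, 0, 0.07, 0, 0, 0, 0, 0, 0, 0, 0, 0, 0, 0, 0, 0, 0, 0, 0, 0, 0, 0, 0, 0, 0, 0, 0, 0])

```text
t: 15.05
eef_pos: [0.5428, -0.0451, 0.0855]
tool_rot: [0.001, 0.672, 0.741, -0.001]
contact_force: [-0.2, 0.0, -0.6]
gripper_width: -0.003
grasp_force: 0.0
```

Request:
jog_arm(moves=[0, 0, 0.03, 0, 0, 0, 0, 0, 0, 0.03, 0, 0, 0, 0, 0, 0, 0.03, 0, 0, 0, 0, 0, 0, 0.03, 0, 0, 0, 0, 0, 0, 0, 0, 0, 0, 0, 0, 0, 0, 0, 0, 0, 0, 0, 0, 0, 0, 0, 0, 0, 0, 0, 0, 0, 0, 0, 0])

```text
t: 15.72
eef_pos: [0.5429, -0.0449, 0.085]
tool_rot: [0.002, 0.672, 0.741, -0.001]
contact_force: [-8.0, -0.4, 20.2]
gripper_width: 0.001
grasp_force: 10.3
```

Pressed at 20 N and held. I release straight up, then check.

Request:
jog_arm(moves=[0, 0, 0, 0, 0, 0, 0, 0, 0, -0.1, 0, 0, 0, 0, 0, 0, -0.3, 0, 0, 0, 0, 0, 0, -0.6, 0, 0, 0, 0, 0, 0, -0.8, 0, 0, 0, 0, 0, 0, -0.8, 0, 0, 0, 0, 0, 0, -0.8, 0, 0, 0, 0, 0, 0, -0.8, 0, 0, 0, 0])

```text
t: 16.38
eef_pos: [0.5428, -0.0447, 0.1686]
tool_rot: [0.001, 0.672, 0.741, -0.001]
contact_force: [-0.1, -0.0, 0.2]
gripper_width: 0.004
grasp_force: 0.0
```

Request:
jog_arm(moves=[0.5, 0, -0.8, 0, 0, 0, 0, 0.5, 0, -0.8, 0, 0, 0, 0, 0.5, 0, -0.8, 0, 0, 0, 0, 0.5, 0, -0.8, 0, 0, 0, 0, 0.5, 0, -0.5, 0, 0, 0, 0, 0, 0, 0, 0, 0, 0, 0, 0, 0, 0, 0, 0, 0, 0, 0, 0, 0, 0, 0, 0, 0])

```text
t: 17.05
eef_pos: [0.5374, 0.0042, 0.2401]
tool_rot: [0.001, 0.672, 0.74, -0.002]
contact_force: [-0.1, -1.0, 0.8]
gripper_width: -0.002
grasp_force: 0.0
```

```bash
python3 - <<'E'
from h import *
stat('pics/p7.png')
c=read_camera("top"); s=read_camera("scene")
def white(c,x0,x1,y0,y1):
    k=blobs(c["color"][y0:y1,x0:x1],(0,0,190),(180,60,255),60)[0]; return np.array(cen(k))+[x0,y0]
wt=white(c,340,400,165,220); ws=white(s,285,320,175,202); print(wt,ws,cross(c,wt,s,ws),blobs(c["color"],*YE) and plane(c,cen(blobs(c["color"],*YE)[0]),.086))
E
```

```text
t 17.05 z 0.2401294022482794 along -0.05105353779826081 lat 0.0024352920956581497 push -0.940090652901205 flat -0.1588204798187071 fz 0.8312025845631659Traceback (most recent call last):
  File "<stdin>", line 2, in <module>
  File "h.py", line 34, in stat
    y=blobs(c["color"],*YE); print("ye",np.round(cen(y[0]),1))
                                                     ~^^^
IndexError: list index out of range
```

The hand hides the cap from the top camera, so I move back once more to check.

Request:
jog_arm(moves=[0.9, 0, 0, 0, 0, 0, 0, 0.9, 0, 0, 0, 0, 0, 0, 0.9, 0, 0, 0, 0, 0, 0, 0.9, 0, 0, 0, 0, 0, 0, 0.9, 0, 0, 0, 0, 0, 0, 0.9, 0, 0, 0, 0, 0, 0, 0, 0, 0, 0, 0, 0, 0, 0, 0, 0, 0, 0, 0, 0])

```text
t: 17.77
eef_pos: [0.527, 0.1126, 0.2398]
tool_rot: [0.001, 0.671, 0.741, -0.002]
contact_force: [-0.2, 0.8, -0.3]
gripper_width: 0.001
grasp_force: 0.0
```

```bash
python3 - <<'E'
from h import *
c=read_camera("top"); s=read_camera("scene")
def white(c,x0,x1,y0,y1):
    k=blobs(c["color"][y0:y1,x0:x1],(0,0,190),(180,60,255),60)[0]; return np.array(cen(k))+[x0,y0]
wt=white(c,340,400,165,220); ws=white(s,285,320,175,202); print(wt,ws,cross(c,wt,s,ws))
for r in(OR,YE):
    for k in blobs(c["color"],*r)[:2]: print(cen(k),cv2.contourArea(k))
a=np.hstack([cv2.resize(x,(400,300),interpolation=cv2.INTER_CUBIC) for x in(c["color"][135:270,240:420],s["color"][150:285,230:410])]);cv2.imwrite("pics/p7.png",a)
E
```

```text
[369.7926009  187.96300448] [299.56692621 189.52020764] (array([ 0.55732257, -0.16874622,  0.17645826]), np.float64(0.0015790717707967051))
[318.29181286549704, 203.82923976608186] 285.0
[325.7105943152455, 199.71059431524546] 64.5
```

View pics/p7.png

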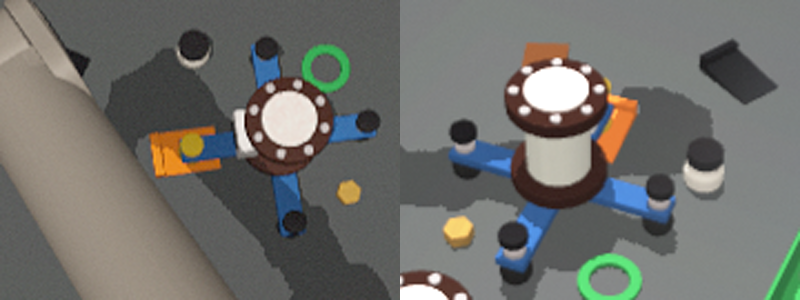

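Nothing moved during the press: the disc and cap pixels are unchanged. The wedge is flat under the foot and the robot is clear.

```bash
python3 -c "from station import *;print(hand_in())"
```

```text
the job is handed in; nothing more can be done
None
```

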